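# Unstack the covers and close the butter and cheese dishes

## Task

The four grey covers stand stacked on the worktop. Take the stack apart from the top down and put each cover over the food on the wooden dish of its own shape and size (small round, large round, square, oblong, finished in that order), so that it sits flat on the dish inside the raised rim. Keep the covers upright all the time, and leave the garlic and the tomato where they lie.

Things in the scene. Friction and masses are not known exactly. Their poses are not given: they have to be found in the camera images.
- small_round_cover: Hollow plain grey stoneware cover with a flat closed top and open underneath, 3 mm walls: the small round one, 36 mm across, 30 mm high, about 60 g; at the start on the very top of the stack of covers, standing on the large round cover. Origin: centre of its open lower edge; z up.
- large_round_cover: Hollow plain grey stoneware cover with a flat closed top and open underneath, 3 mm walls: the large round one, 50 mm across, 30 mm high, about 100 g; at the start second from the top of the stack, standing on the square cover. Origin: centre of its open lower edge; z up.
- square_cover: Hollow plain grey stoneware cover with a flat closed top and open underneath, 3 mm walls: the square one, 58 x 58 mm, sides along its x and y, 32 mm high, about 140 g; at the start third from the top, standing on the oblong cover. Origin: centre of its open lower edge; z up.
- oblong_cover: Hollow plain grey stoneware cover with a flat closed top and open underneath, 3 mm walls: the oblong one, 60 mm along its x and 96 mm along its y, 32 mm high, about 200 g; at the start the lowest of the stack, standing on the worktop. (A wall cabinet hangs 0.57 m above the worktop, its front just behind the farther dishes: keep lifts low there.) Origin: centre of its open lower edge; z up.
- small_round_dish: Fixed wooden serving dish: the smallest, round, 56 mm across outside, 50 mm inside the rim. Flat floor 3 mm above the worktop inside a low raised rim whose top is 9 mm above the worktop, 3 mm thick. In its middle a button of cheese 16 mm across, its top 15 mm above the worktop, fixed. Origin: centre of its underside, on the worktop; z up.
- large_round_dish: Fixed wooden serving dish: the larger round one, 70 mm across outside, 64 mm inside the rim. Flat floor 3 mm above the worktop inside a low raised rim whose top is 9 mm above the worktop, 3 mm thick. In its middle a round cheese 30 mm across, its top 17 mm above the worktop, fixed. Origin: centre of its underside, on the worktop; z up.
- square_dish: Fixed wooden serving dish: square, 78 x 78 mm outside, 72 x 72 mm inside the rim, sides along its x and y. Flat floor 3 mm above the worktop inside a low raised rim whose top is 9 mm above the worktop, 3 mm thick. In its middle a square piece of cheese 30 x 30 mm, its top 19 mm above the worktop, fixed. Origin: centre of its underside, on the worktop; z up.
- oblong_dish: Fixed wooden serving dish: oblong, 80 mm along its x and 116 mm along its y outside, 74 x 110 mm inside the rim. Flat floor 3 mm above the worktop inside a low raised rim whose top is 9 mm above the worktop, 3 mm thick. In its middle a block of butter 30 x 62 mm, its top 21 mm above the worktop, fixed. Origin: centre of its underside, on the worktop; z up.
- garlic: Loose garlic bulb, 55 mm across and 54 mm high, left of the dishes in front of the sink; to be left alone. Origin: centre of its underside.
- tomato: Loose tomato, 56 mm across and 57 mm high, at the near right of the dishes; to be left alone. Origin: centre of its underside.

How it is judged:
On the way, in this order (a step that is already met when the one before it is completed fails the run):
1. the small round cover sits flat inside the rim of the small round dish, released (horizontal distance between small_round_cover and small_round_dish below 0.012 m and z of small_round_cover in the frame of small_round_dish below 0.0055 m and angle between small_round_cover's own z axis and vertical below 0.06 rad and contact force between small_round_cover and the fingers below 0.2 N), for 0.2 s.
2. the large round cover sits flat inside the rim of the large round dish, released (horizontal distance between large_round_cover and large_round_dish below 0.012 m and z of large_round_cover in the frame of large_round_dish below 0.0055 m and angle between large_round_cover's own z axis and vertical below 0.06 rad and contact force between large_round_cover and the fingers below 0.2 N), for 0.2 s.
3. the square cover sits flat inside the rim of the square dish, released (horizontal distance between square_cover and square_dish below 0.012 m and z of square_cover in the frame of square_dish below 0.0055 m and angle between square_cover's own z axis and vertical below 0.06 rad and contact force between square_cover and the fingers below 0.2 N), for 0.2 s.
4. the oblong cover sits flat inside the rim of the oblong dish, released (horizontal distance between oblong_cover and oblong_dish below 0.012 m and z of oblong_cover in the frame of oblong_dish below 0.0055 m and angle between oblong_cover's own z axis and vertical below 0.06 rad and contact force between oblong_cover and the fingers below 0.2 N), for 0.2 s.
At the end, for the whole second after the job is handed in: Each of the four covers is at rest on its own dish: centre within 12 mm of the dish's, lower edge within 2.5 mm of the dish floor (so inside the rim), tilted less than 0.06 rad; the garlic and the tomato within 30 mm of where they lay (horizontal distance between small_round_cover and small_round_dish below 0.012 m and z of small_round_cover in the frame of small_round_dish below 0.0055 m and angle between each of small_round_cover, large_round_cover, square_cover, oblong_cover's own z axis and vertical below 0.06 rad and linear speed of each of small_round_cover, large_round_cover, square_cover, oblong_cover below 0.01 m/s and horizontal distance between large_round_cover and large_round_dish below 0.012 m and z of large_round_cover in the frame of large_round_dish below 0.0055 m and horizontal distance between square_cover and square_dish below 0.012 m and z of square_cover in the frame of square_dish below 0.0055 m and horizontal distance between oblong_cover and oblong_dish below 0.012 m and z of oblong_cover in the frame of oblong_dish below 0.0055 m and distance of each of garlic, tomato from where it was at the start of the episode below 0.03 m); the robot touches nothing.
It fails at once if a cover is tipped by more than 0.6 rad (angle between any of small_round_cover, large_round_cover, square_cover, oblong_cover's own z axis and vertical above 0.6 rad).
It fails at once if the garlic is moved by more than 30 mm (distance of garlic from where it was at the start of the episode above 0.03 m).
It fails at once if the tomato is moved by more than 30 mm (distance of tomato from where it was at the start of the episode above 0.03 m).
It also fails if it takes over 93 s, if anything falls off the work surface, if the arm or the gripper's body presses on something with over 40 N, if the wrist force passes 120 N, or if a joint passes its speed limit or range.

## Robot

A 7-joint arm with a two-finger parallel gripper is mounted at the origin on a cart in front of the work surface, level with it; the furniture and walls round the work are solid. World frame = base frame: x ahead of the robot, y to its left, z up, the work surface at z = 0. Lengths are in m, angles in rad, forces in N, time in s.
With the tool pointing down it reaches from about 0.4 to 0.875 m from the base axis. Payload 19.3 kg.
Tool frame: the origin (TCP) lies midway between the tips of the shut fingers; the grasp point (between the pads) lies 19 mm behind it; z points along the fingers, y is the line along which they close (so a half turn about z gives the same grasp; the last joint's range is limited). The gripper opens to 85 mm and grips with 20 to 120 N. Pads are 22 mm wide; open, the fingers measure 114 mm over their backs; the gripper's body (76 mm by 85 mm) begins 54 mm behind the grasp point. The pads swing forward as they close: fully open they stand 13 mm farther back than shut.
Start: joints at [-1.171, 0.521, -0.036, 1.599, 0.021, 1.021, -0.113], TCP at [0.283, 0.557, 0.231] pointing down, gripper open.
Joint ranges: [-2.91, 2.91], [-0.3, 2.13], [-1.5, 1.42], [0.17, 2.43], [-1.26, 4.41], [0.16, 1.93], [-2.52, 2.52]. Speed limits (rad/s): [1.89, 1.89, 2.39, 2.39, 3.01, 3.01, 3.01].

## Interface

Orientations are given as [roll, pitch, yaw] about the fixed x, y, z axes, in that order (R = Rz(yaw) Ry(pitch) Rx(roll)).
In Python, from workcell import * gives the robot as it stands. The module is installed in compiled form; this text tells all that it offers.
- The arm moves only by the tool play_rows, never from a script. Its argument "deltas" is a list of rows, each a list of 7 numbers: the shift along the tool's x, y, z in units of 500 mm (1.0 is 500 mm), then the turn, a rotation vector about the tool's x, y, z in units of 120 degrees (1.0 is 120 degrees), then the closure, from 0 (fully open) to 1 (shut). A call has 1 to 10 rows; each row is the pose to reach, as a shift and turn from the pose commanded when the call began, along the tool's axes at that moment; what a row does not reach only later rows make up. A row lasts 1/10 s, in which the tool goes at most 50 mm and 8.59 degrees, less where a joint would pass 70% of its speed; a pose out of reach is approached as far as the arm can. A call with a number of a shift or a turn outside -1 to 1 is refused whole. A call with a gripper value outside its range is refused whole. The fingers move at their own pace and stop on an object; "newtons" is the grip in N (left out, the last holds). Time passes only in rows, so rows that repeat a pose let the fingers close. It gives the time, the measured TCP pose, the force, the opening and the grip force at its end, in the units of the state.
- observe(): the state, without advancing time (a new reading comes with each control period).
- grab_frame(name): name is "scene" or "side" or "wrist"; returns the picture (400x640x3 uint8, red, green, blue); there is no depth.
- get_calibration(name): a dict with "fovy" (degrees; the focal length in pixels is half the picture's height over the tangent of half this angle, whatever the lens; pixels are square), "cx", "cy" (the principal point, pixels), "xyz" and "rotation" of the camera in the world. Camera axes: x right, y down, z forward; pixel columns grow to the right and rows downward; lengths in m; the calibration is good to about 2 mm. A picture is of the moment at which its call begins: read the wrist's pose just before it. get_calibration takes no time and is no camera call; for the wrist camera it gives the pose at the moment of the call.
- job_done(): hands the job in; it is judged then, once.
The state is a dict: "clock": time; "qpos": joint angles; "qd": joint speeds; "joint_efforts": joint torques, N m; "position": TCP position; "tool_rot": TCP orientation; "force": force on the tool from outside, world axes, zero at the start; "moment": the same for the moment, N m; "grip_width": finger opening in m; "finger_force": force on a finger pad.
Only numpy, scipy, OpenCV 4.12 (cv2) and the standard library are available. Lean on these libraries where they do the work, as an engineer would, in place of code of your own. Each camera call takes 0.05 s, during which the arm holds its last target. There are 200 camera calls.

## Working session

There is one attempt and no reset: what is moved stays moved. The work goes in short steps, Python scripts to look and compute and a tool call to move; the robot and the scene stay as the last step left them, time stands still between calls to the robot, and variables do not carry over. Pictures are saved under pics/ and viewed, at most 14 in all, crops included, and the job is handed in when it is done.

Besides the shell and the picture viewer there is one more tool, called after "Request:" by a JSON object that holds its "api" and its "payload", one argument or row to a line. play_rows: Moves the arm, as the interface text tells. Its arguments: {"type":"object","properties":{"deltas":{"type":"array"},"newtons":{"type":"number"}},"required":["deltas"]}

```bash
mkdir -p pics
python3 - <<'E'
from workcell import *
import cv2
print(observe())
for n in("scene","side"):
    f=grab_frame(n); cv2.imwrite(f"pics/{n}0.png",f[:,:,::-1]); print(n,get_calibration(n))
print(get_calibration("wrist"))
E
```

```text
{'clock': 0.0, 'qpos': array([-1.17121044,  0.52205126, -0.03632499,  1.59996144,  0.02119918,
        1.02110374, -0.11282072]), 'qd': array([ 1.54465983e-04, -5.40257445e-04,  9.45294144e-05,  1.50968904e-03,
       -1.24114815e-03, -7.18001309e-04,  9.98502091e-05]), 'joint_efforts': array([-6.76817835e-04, -9.27104759e+01,  1.97895348e+00, -3.69936526e+01,
        1.76397135e-02,  8.20394838e-03, -4.08346602e-05]), 'position': array([0.28282247, 0.55698896, 0.23071923]), 'tool_rot': array([-3.14045669e+00,  8.08438690e-05,  2.67177275e+00]), 'force': array([-0.43192725, -0.06613563, -0.63635433]), 'moment': array([ 0.01529003, -0.06201566, -0.00676133]), 'finger_force': 0.0, 'grip_width': 0.08577787510303403}
scene {'fovy': 56.964254148959604, 'cx': 316.1947408674602, 'cy': 197.20553319826783, 'xyz': array([ 0.09039282, -0.64386287,  0.74493153]), 'rotation': array([-2.44125031,  0.01425748, -0.64120977])}
side {'fovy': 48.63322119420004, 'cx': 314.8071547507812, 'cy': 199.21817015363865, 'xyz': array([0.31875425, 0.57288934, 0.46943649]), 'rotation': array([-2.03752415, -0.00366671, -3.00542242])}
{'fovy': 63.91000529605318, 'cx': 314.29329217152684, 'cy': 198.476291648577, 'xyz': array([0.21159115, 0.59274267, 0.37260247]), 'rotation': array([2.82481094e+00, 6.64268132e-04, 1.10157468e+00])}
```

View pics/scene0.png

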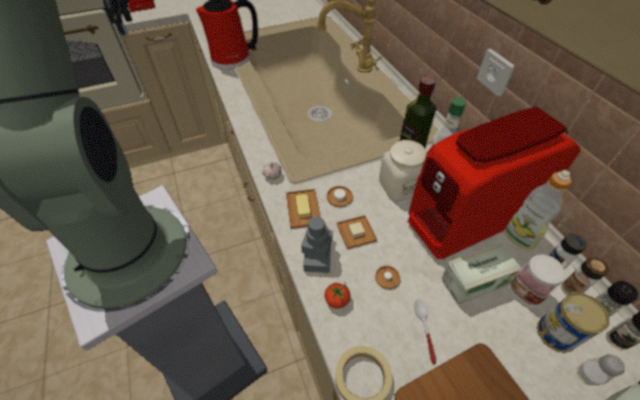

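View pics/side0.png

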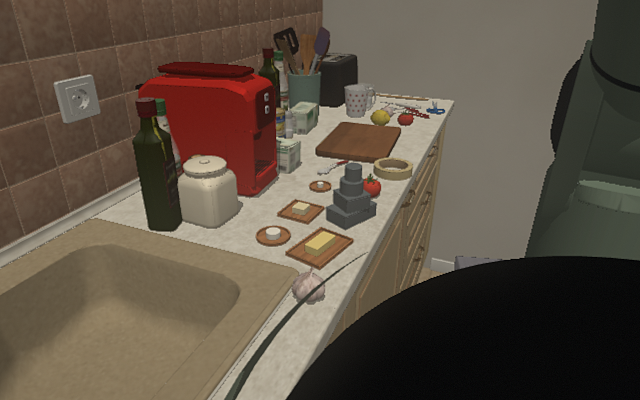

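The scene picture shows the stack at about (317,245), the oblong dish at (303,208), the large round dish at (340,196), the square dish at (356,232), the small round dish at (388,277), the tomato at (338,295) and the garlic at (272,171). The side picture agrees. Next I enlarge both.

```bash
python3 - <<'E'
import cv2
a=cv2.imread("pics/scene0.png")[155:305,250:425]; cv2.imwrite("pics/sc.png",cv2.resize(a,None,fx=4,fy=4,interpolation=2)) 
a=cv2.imread("pics/side0.png")[150:300,240:400]; cv2.imwrite("pics/sd.png",cv2.resize(a,None,fx=4,fy=4,interpolation=2))
E
cat > h.py <<'E'
from workcell import *
import numpy as np, cv2
from scipy.spatial.transform import Rotation as R
def cam(n,c=None):
    c=c or get_calibration(n); f=200/np.tan(np.radians(c['fovy']/2))
    return c,f,R.from_euler('xyz',c['rotation']).as_matrix()
def unproj(n,u,v,z,c=None):
    c,f,M=cam(n,c); d=M@np.array([(u-c['cx'])/f,(v-c['cy'])/f,1]); p=np.array(c['xyz'])
    return p+d*(z-p[2])/d[2]
def proj(n,P,c=None):
    c,f,M=cam(n,c); q=M.T@(np.array(P)-c['xyz']); return np.array([c['cx']+f*q[0]/q[2],c['cy']+f*q[1]/q[2]])
def delta(p,yaw=None):
    "tool-axes row numbers from the measured pose to p, tool down with yaw"
    s=observe(); M=R.from_euler('xyz',s['tool_rot'])
    t=M.inv().apply(np.array(p)-s['position'])/.5
    r=(M.inv()*R.from_euler('xyz',[np.pi,0,s['tool_rot'][2] if yaw is None else yaw])).as_rotvec()/np.radians(120)
    return np.r_[t,r].round(4), s['position'].round(4), s['tool_rot'].round(4), s['clock']
E
```

```text
(no output)
```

View pics/sc.png

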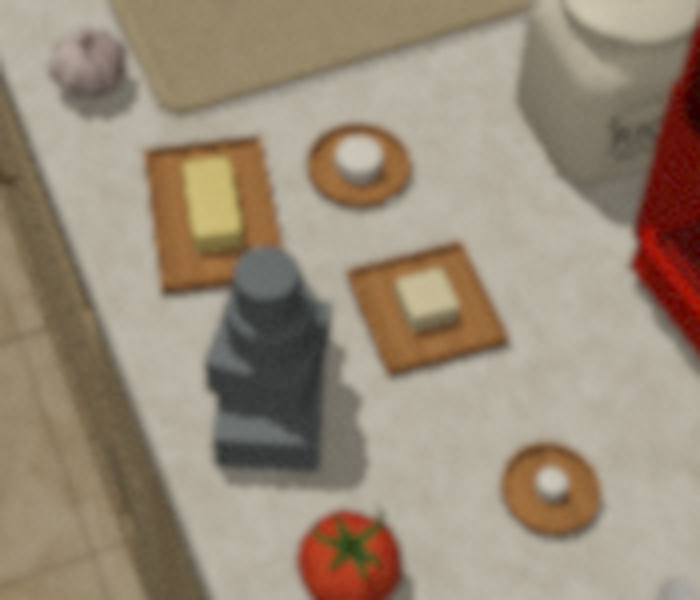

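View pics/sd.png

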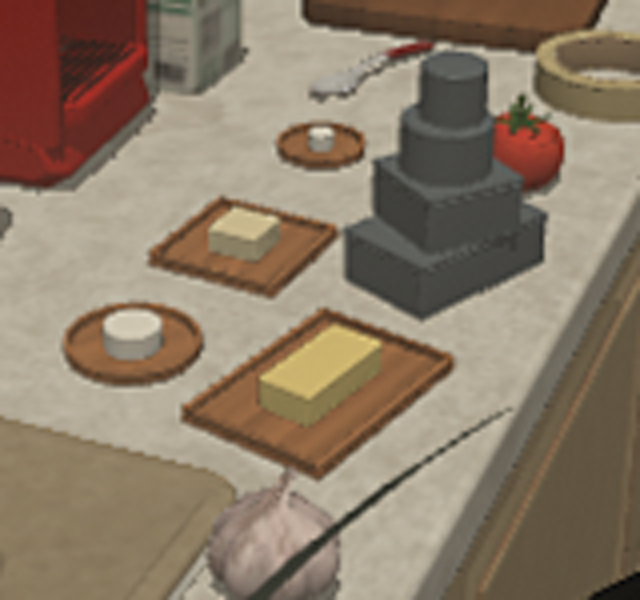

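The enlarged views let me read rim corners, dish centres and cover corners, so I turn those into positions.

Run:
```python
from h import *
S=lambda u,v,z:unproj("scene",250+(u+.5)/4-.5,155+(v+.5)/4-.5,z)[:2]
D=lambda u,v,z:unproj("side",240+(u+.5)/4-.5,150+(v+.5)/4-.5,z)[:2]
p=lambda n,*a:print(n,*[np.round(x,4) for x in a])
p("small",S(551,488,.008),D(321,146,.008),"cheese",S(551,480,.015),D(321,133,.015))
p("large",S(359,166,.008),D(133,342,.008),"cheese",S(359,153,.017),D(133,320,.017))
for n,F,c in(("sqS",S,[(348,268),(460,243),(509,343),(396,373)]),("sqD",D,[(150,258),(223,200),(337,231),(273,294)]),("obD",D,[(322,312),(452,362),(319,475),(184,412)])):
    P=np.array([F(*x,.009) for x in c]); d=np.roll(P,-1,0)-P
    p(n,P.mean(0),np.linalg.norm(d,axis=1),np.degrees(np.arctan2(d[:,1],d[:,0])))
p("obS",(S(261,138,.009)+S(165,290,.009))/2,np.linalg.norm(S(261,138,.009)-S(165,290,.009)))
p("top",S(268,274,.124),D(456,65,.124),"lr",D(447,117,.094))
for n,c,z in(("sq",[(375,163),(425,200),(522,178)],.064),("ob",[(346,230),(423,268),(546,213)],.032),("ob0",[(347,275),(421,317),(543,262)],0)):
    P=np.array([D(*x,z) for x in c]); d=np.diff(P,axis=0)
    p(n,(P[0]+P[2])/2,np.linalg.norm(d,axis=1),np.degrees(np.arctan2(d[:,1],d[:,0])))
p("tomato",S(350,560,.028),"garlic",D(275,550,.027))
```

```text
Traceback (most recent call last):
numpy._core._exceptions._UFuncNoLoopError: ufunc 'multiply' did not contain a loop with signature matching types (dtype('<U6'), dtype('float64')) -> None
```

Run:
```python
from h import *
S=lambda u,v,z:unproj("scene",250+(u+.5)/4-.5,155+(v+.5)/4-.5,z)[:2]
D=lambda u,v,z:unproj("side",240+(u+.5)/4-.5,150+(v+.5)/4-.5,z)[:2]
p=lambda n,*a:print(n,*[x if isinstance(x,str) else np.round(x,4) for x in a])
p("small",S(551,488,.008),D(321,146,.008),"cheese",S(551,480,.015),D(321,133,.015))
p("large",S(359,166,.008),D(133,342,.008),"cheese",S(359,153,.017),D(133,320,.017))
for n,F,c in(("sqS",S,[(348,268),(460,243),(509,343),(396,373)]),("sqD",D,[(150,258),(223,200),(337,231),(273,294)]),("obD",D,[(322,312),(452,362),(319,475),(184,412)])):
    P=np.array([F(*x,.009) for x in c]); d=np.roll(P,-1,0)-P
    p(n,P.mean(0),np.linalg.norm(d,axis=1),np.degrees(np.arctan2(d[:,1],d[:,0])))
p("obS",(S(261,138,.009)+S(165,290,.009))/2,np.linalg.norm(S(261,138,.009)-S(165,290,.009)))
p("top",S(268,274,.124),D(456,65,.124),"lr",D(447,117,.094))
for n,c,z in(("sq",[(375,163),(425,200),(522,178)],.064),("ob",[(346,230),(423,268),(546,213)],.032),("ob0",[(347,275),(421,317),(543,262)],0)):
    P=np.array([D(*x,z) for x in c]); d=np.diff(P,axis=0)
    p(n,(P[0]+P[2])/2,np.linalg.norm(d,axis=1),np.degrees(np.arctan2(d[:,1],d[:,0])))
p("tomato",S(350,560,.028),"garlic",D(275,550,.027))
```

```text
small [ 0.4412 -0.4189] [ 0.4388 -0.4074] cheese [ 0.4413 -0.4175] [ 0.4393 -0.4113]
large [ 0.504  -0.1737] [ 0.5026 -0.1651] cheese [ 0.5059 -0.1708] [ 0.5036 -0.1712]
sqS [ 0.4669 -0.2854] [0.0731 0.078  0.071  0.0803] [ -21.9746 -109.8364  159.812    71.6218]
sqD [ 0.4634 -0.2726] [0.079  0.0753 0.0788 0.0775] [-109.9406  157.5923   71.6728  -22.1554]
obD [ 0.4045 -0.136 ] [0.0791 0.1148 0.0797 0.1131] [ 150.6366   62.7874  -30.5868 -117.4852]
obS [ 0.4068 -0.1476] 0.1363
top [ 0.3549 -0.2762] [ 0.3527 -0.2677] lr [ 0.3561 -0.2694]
sq [ 0.3544 -0.2679] [0.0494 0.0582] [ 126.568  -145.8753]
ob [ 0.3538 -0.2715] [0.0563 0.0936] [ 140.6451 -130.903 ]
ob0 [ 0.3535 -0.2774] [0.0582 0.0927] [ 137.9113 -131.9981]
tomato [ 0.3198 -0.3921] garlic [0.4042 0.0125]
```

Positions agree to about 1 cm and the sizes match the given ones. I move above the stack by way of a mid point and then look closer.

Run:
```python
from h import *
print(*delta([.50,.22,.27],np.radians(105)))
```

```text
[-6.924e-01 -4.044e-01 -7.800e-02 -4.000e-04  2.000e-04  4.007e-01] [0.2828 0.557  0.2308] [-3.1406e+00  1.0000e-04  2.6718e+00] 0.1
```

Request:
{"api": "play_rows", "payload": {
  "deltas": [
    [-0.09,-0.04,-0.02,0,0,0.05,0],
    [-0.18,-0.08,-0.04,0,0,0.1,0],
    [-0.27,-0.13,-0.06,0,0,0.16,0],
    [-0.36,-0.18,-0.078,0,0,0.22,0],
    [-0.44,-0.23,-0.078,0,0,0.28,0],
    [-0.52,-0.28,-0.078,0,0,0.34,0],
    [-0.6,-0.33,-0.078,0,0,0.37,0],
    [-0.69,-0.404,-0.078,0,0,0.4,0],
    [-0.69,-0.404,-0.078,0,0,0.4,0],
    [-0.69,-0.404,-0.078,0,0,0.4,0]
  ]
}}

```text
clock: 1.1
position: [0.4996, 0.2194, 0.2702]
tool_rot: [-3.141, 0.0, 1.831]
force: [-0.1, 0.5, -0.2]
grip_width: 0.0854
finger_force: 0.0
```

Run:
```python
from h import *
print(*delta([.42,-.26,.27],np.radians(49)))
```

```text
[-8.854e-01 -4.009e-01  9.000e-04 -0.000e+00  2.000e-04  4.661e-01] [0.4996 0.2194 0.2702] [-3.1414e+00  4.0000e-04  1.8314e+00] 1.1
```

Request:
{"api": "play_rows", "payload": {
  "deltas": [
    [-0.1,-0.04,0,0,0,0.05,0],
    [-0.19,-0.08,0,0,0,0.1,0],
    [-0.28,-0.12,0,0,0,0.16,0],
    [-0.37,-0.16,0,0,0,0.22,0],
    [-0.46,-0.2,0,0,0,0.28,0],
    [-0.55,-0.24,0,0,0,0.34,0],
    [-0.64,-0.28,0,0,0,0.4,0],
    [-0.73,-0.32,0,0,0,0.44,0],
    [-0.81,-0.36,0,0,0,0.466,0],
    [-0.885,-0.4,0,0,0,0.466,0]
  ]
}}

```text
clock: 2.1
position: [0.4216, -0.2585, 0.2702]
tool_rot: [-3.141, -0.0, 0.859]
force: [0.7, 0.2, -0.4]
grip_width: 0.0853
finger_force: 0.0
```

Request:
{"api": "play_rows", "payload": {
  "deltas": [
    [0,0,0,0,0,0,0],
    [0,0,0,0,0,0,0],
    [0,0,0,0,0,0,0]
  ]
}}

```text
clock: 2.4
position: [0.422, -0.2566, 0.2701]
tool_rot: [-3.141, -0.0, 0.861]
force: [-0.2, -0.4, -0.3]
grip_width: 0.0854
finger_force: 0.0
```

Run:
```python
from h import *
import json
c=get_calibration("wrist"); f=grab_frame("wrist"); cv2.imwrite("pics/w1.png",f[:,:,::-1]); print(c,observe()['position'])
json.dump({k:np.asarray(v).tolist() for k,v in c.items()},open("w1.json","w"))
cv2.imwrite("pics/w1b.png",cv2.resize(f[:,:,::-1],(800,500),interpolation=2))
```

```text
{'fovy': 63.91000529605318, 'cx': 314.29329217152684, 'cy': 198.476291648577, 'xyz': array([ 0.47408644, -0.19668456,  0.41192275]), 'rotation': array([ 2.82558115e+00,  6.82036537e-04, -7.09392019e-01])} [ 0.42196122 -0.25662765  0.27015209]
```

View pics/w1b.png

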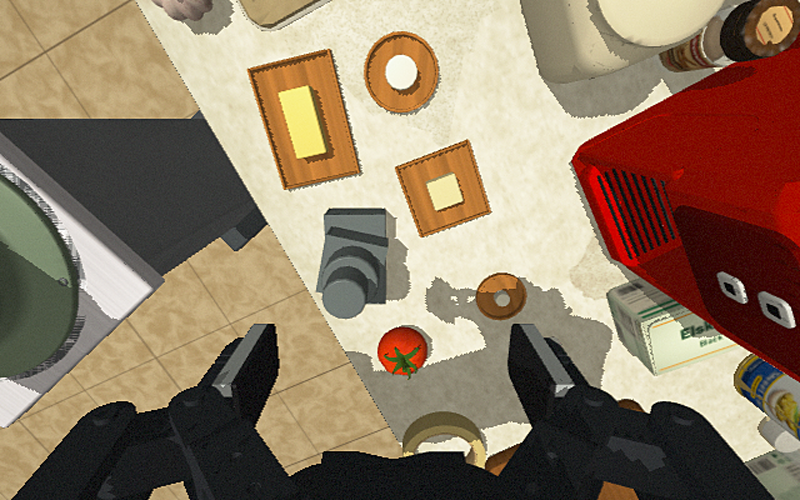

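The wrist picture shows all four dishes clear, with the stack at (350,265). I use these corners, plus one enlarged crop of the stack.

Run:
```python
from h import *
import json
c=json.load(open("w1.json")); 
W=lambda u,v,z:unproj("wrist",(u+.5)/1.25-.5,(v+.5)/1.25-.5,z,c)[:2]
p=lambda n,*a:print(n,*[x if isinstance(x,str) else np.round(x,4) for x in a])
p("small",W(501,296,.008),"large",W(401,73,.008),"cheese",W(402,73,.017))
for n,q in(("ob",[(249,69),(332,50),(361,172),(286,189)]),("sq",[(396,168),(466,140),(491,212),(421,237)])):
    P=np.array([W(*x,.009) for x in q]); d=np.roll(P,-1,0)-P
    p(n,P.mean(0),np.linalg.norm(d,axis=1),np.degrees(np.arctan2(d[:,1],d[:,0])))
p("top",W(344.5,296.5,.124),"tomato",W(402,350,.028))
a=cv2.imread("pics/w1.png")[155:265,235:345]; cv2.imwrite("pics/w1c.png",cv2.resize(a,None,fx=5,fy=5,interpolation=2))
```

```text
small [ 0.4422 -0.4164] large [ 0.5049 -0.1718] cheese [ 0.5049 -0.1729]
ob [ 0.4083 -0.1469] [0.079  0.1126 0.078  0.1139] [ -29.0499 -118.5008  151.945    61.9974]
sq [ 0.4668 -0.283 ] [0.0731 0.0774 0.0762 0.0761] [ -19.0695 -108.0708  159.9409   69.6219]
top [ 0.3576 -0.2735] tomato [ 0.323  -0.3875]
```

View pics/w1c.png

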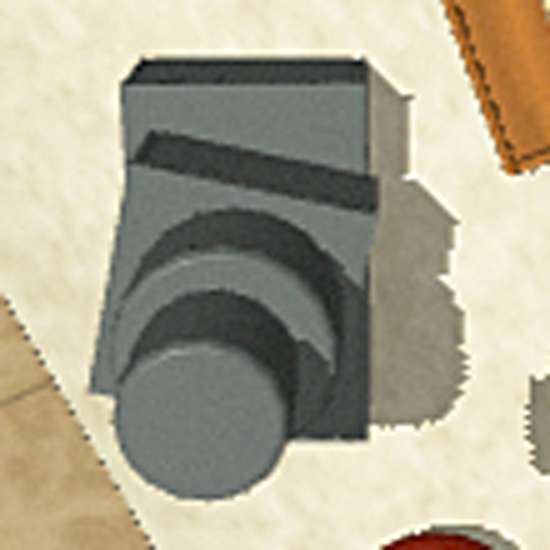

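Run:
```python
from h import *
import json
c=json.load(open("w1.json")); 
W=lambda u,v,z:unproj("wrist",235+(u+.5)/5-.5,155+(v+.5)/5-.5,z,c)[:2]
top=W(201,419,.124); print("top",top,"diam",np.linalg.norm(W(115,419,.124)-W(287,419,.124)))
for r,pts in((.025,[(113,330),(160,262),(224,248),(290,268),(335,330)]),):
    P=np.array([W(*x,.094) for x in pts]); A=np.c_[2*P,np.ones(len(P))]; s=np.linalg.lstsq(A,(P**2).sum(1),rcond=None)[0]
    print("lr",s[:2],np.sqrt(s[2]+s[:2]@s[:2]))
for n,a,b,z,h in(("sq",(128,162),(376,212),.064,.029),("ob",(123,84),(368,84),.032,.048)):
    A=W(*a,z);B=W(*b,z);d=B-A;L=np.linalg.norm(d);d/=L;nn=np.array([d[1],-d[0]])
    print(n,"len",L,"ang",np.degrees(np.arctan2(d[1],d[0])),"centre",(A+B)/2+nn*h)
print(*delta([*top,.18],np.radians(49)))
```

```text
top [ 0.3561461  -0.27404742] diam 0.03388614293530262
lr [ 0.35806548 -0.2742171 ] 0.024375882064886556
sq len 0.057167513591142166 ang -52.60211740806503 centre [ 0.35667348 -0.27307225]
ob len 0.05945333360445816 ang -40.63594618622741 centre [ 0.35605732 -0.27680028]
[-0.1123 -0.0771  0.1803 -0.0002 -0.0002  0.0028] [ 0.422  -0.2566  0.2702] [-3.1411e+00 -4.0000e-04  8.6100e-01] 2.45
```

Request:
{"api": "play_rows", "payload": {
  "deltas": [
    [-0.05,-0.035,0.05,0,0,0,0],
    [-0.112,-0.076,0.1,0,0,0,0],
    [-0.112,-0.076,0.18,0,0,0,0],
    [-0.112,-0.076,0.25,0,0,0,0],
    [-0.112,-0.076,0.3,0,0,0,0],
    [-0.112,-0.076,0.332,0,0,0,0],
    [-0.112,-0.076,0.332,0,0,0,0],
    [-0.112,-0.076,0.332,0,0,0,0.3],
    [-0.112,-0.076,0.332,0,0,0,0.45]
  ],
  "newtons": 20
}}

```text
clock: 3.35
position: [0.3565, -0.2757, 0.1052]
tool_rot: [3.14, -0.001, 0.859]
force: [-0.2, 0.2, 0.4]
grip_width: 0.0591
finger_force: 0.0
```

Request:
{"api": "play_rows", "payload": {
  "deltas": [
    [0,0,0,0,0,0,0.5],
    [0,0,0,0,0,0,0.55],
    [0,0,0,0,0,0,0.6],
    [0,0,0,0,0,0,0.7],
    [0,0,0,0,0,0,0.75],
    [0,0,0,0,0,0,0.75],
    [0,0,0,0,0,0,0.75]
  ]
}}

```text
clock: 4.05
position: [0.3562, -0.2759, 0.1049]
tool_rot: [3.141, -0.001, 0.858]
force: [-1.1, 1.8, 11.1]
grip_width: 0.0348
finger_force: 18.9
```

Run:
```python
from h import *
print(*delta([.442,-.417,.17]))
print(*delta([.442,-.417,.014]))
```

```text
[-1.011e-01  3.145e-01 -1.301e-01  4.000e-04 -3.000e-04 -0.000e+00] [ 0.3562 -0.2759  0.1049] [ 3.1407e+00 -6.0000e-04  8.5810e-01] 4.05
[-1.013e-01  3.142e-01  1.819e-01  4.000e-04 -3.000e-04 -0.000e+00] [ 0.3562 -0.2759  0.1049] [ 3.1407e+00 -6.0000e-04  8.5810e-01] 4.05
```

Request:
{"api": "play_rows", "payload": {
  "deltas": [
    [0,0,-0.02,0,0,0,0.75],
    [0,0,-0.08,0,0,0,0.75],
    [-0.02,0.06,-0.13,0,0,0,0.75],
    [-0.05,0.15,-0.13,0,0,0,0.75],
    [-0.08,0.24,-0.1,0,0,0,0.75],
    [-0.095,0.295,-0.04,0,0,0,0.75],
    [-0.101,0.314,0.02,0,0,0,0.75],
    [-0.101,0.314,0.07,0,0,0,0.75],
    [-0.101,0.314,0.09,0,0,0,0.75],
    [-0.101,0.314,0.09,0,0,0,0.75]
  ]
}}

```text
clock: 5.05
position: [0.441, -0.4163, 0.059]
tool_rot: [-3.14, 0.0, 0.858]
force: [0.3, 0.4, 0.4]
grip_width: 0.0351
finger_force: 20.3
```

Run:
```python
from h import *
import json
c=get_calibration("wrist"); f=grab_frame("wrist"); cv2.imwrite("pics/w2.png",f[:,:,::-1])
print(delta([.442,-.417,.0135]))
P=observe()['position']; print(proj("wrist",[.442,-.417,.008],c),proj("wrist",P,c))
```

```text
(array([0.0003, 0.0011, 0.0932, 0.    , 0.0001, 0.    ]), array([ 0.4415, -0.4168,  0.0601]), array([3.1416e+00, 2.0000e-04, 8.5800e-01]), 5.1)
[315.64685256 222.24663596] [314.7951357  262.79241458]
```

View pics/w2.png

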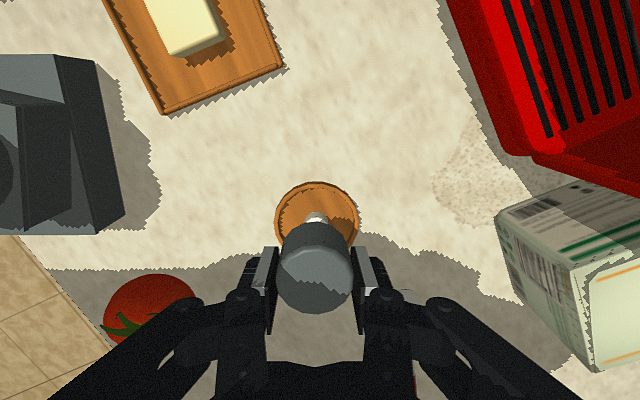

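The dish rim is centred at about (317,222) and predicted at (316,222), and the cover is held straight. Lower it and release.

Request:
{"api": "play_rows", "payload": {
  "deltas": [
    [0,0.001,0.04,0,0,0,0.75],
    [0,0.001,0.07,0,0,0,0.75],
    [0,0.001,0.085,0,0,0,0.75],
    [0,0.001,0.092,0,0,0,0.75],
    [0,0.001,0.095,0,0,0,0.75],
    [0,0.001,0.095,0,0,0,0.75]
  ]
}}

```text
clock: 5.7
position: [0.442, -0.4172, 0.0132]
tool_rot: [3.141, -0.0, 0.858]
force: [-3.7, 4.2, 13.8]
grip_width: 0.0346
finger_force: 20.5
```

Request:
{"api": "play_rows", "payload": {
  "deltas": [
    [0,0,0,0,0,0,0.65],
    [0,0,0,0,0,0,0.5],
    [0,0,0,0,0,0,0.3],
    [0,0,0,0,0,0,0.3],
    [0,0,-0.04,0,0,0,0.2],
    [0,0,-0.12,0,0,0,0],
    [0,0,-0.2,0,0,0,0],
    [0,0,-0.28,0,0,0,0],
    [0,0,-0.3,0,0,0,0],
    [0,0,-0.3,0,0,0,0]
  ]
}}

```text
clock: 6.7
position: [0.4426, -0.4175, 0.1633]
tool_rot: [3.139, -0.0, 0.858]
force: [0.1, -0.1, -0.6]
grip_width: 0.0854
finger_force: 0.0
```

Run:
```python
from h import *
c=get_calibration("wrist"); f=grab_frame("wrist"); cv2.imwrite("pics/w3.png",f[:,:,::-1])
print(proj("wrist",[.442,-.417,.033],c),proj("wrist",[.442,-.417,.008],c), proj("wrist",[.357,-.275,.094],c))
print(*delta([.357,-.275,.16])); print(*delta([.357,-.275,.072]))
```

```text
[312.63243344 188.20730487] [312.69080939 180.89297966] [ 71.06608108 138.00298393]
[ 1.035e-01 -3.143e-01  3.400e-03  3.000e-04 -1.000e-04 -0.000e+00] [ 0.4421 -0.4169  0.1618] [ 3.141e+00 -3.000e-04  8.583e-01] 6.75
[ 1.034e-01 -3.144e-01  1.794e-01  3.000e-04 -1.000e-04 -0.000e+00] [ 0.4421 -0.4169  0.1618] [ 3.141e+00 -3.000e-04  8.583e-01] 6.75
```

View pics/w3.png

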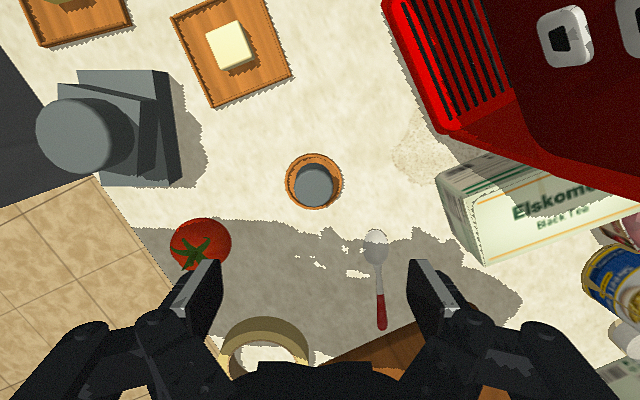

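The small cover sits inside its rim, centred at about (313,184). The large cover's top is at (73,137), as predicted. Next is the large round cover.

Request:
{"api": "play_rows", "payload": {
  "deltas": [
    [0.03,-0.09,0,0,0,0,0],
    [0.06,-0.18,0,0,0,0,0],
    [0.09,-0.27,0,0,0,0,0],
    [0.103,-0.314,0.02,0,0,0,0],
    [0.103,-0.314,0.08,0,0,0,0],
    [0.103,-0.314,0.14,0,0,0,0],
    [0.103,-0.314,0.179,0,0,0,0],
    [0.103,-0.314,0.179,0,0,0,0],
    [0.103,-0.314,0.179,0,0,0,0.3]
  ]
}}

```text
clock: 7.65
position: [0.3561, -0.2755, 0.072]
tool_rot: [-3.14, 0.001, 0.857]
force: [-0.2, 1.0, 0.7]
grip_width: 0.0734
finger_force: 0.0
```

Request:
{"api": "play_rows", "payload": {
  "deltas": [
    [0,0,0,0,0,0,0.4],
    [0,0,0,0,0,0,0.45],
    [0,0,0,0,0,0,0.5],
    [0,0,0,0,0,0,0.55],
    [0,0,0,0,0,0,0.6],
    [0,0,0,0,0,0,0.6],
    [0,0,0,0,0,0,0.6]
  ]
}}

```text
clock: 8.35
position: [0.3572, -0.2757, 0.0732]
tool_rot: [3.14, -0.0, 0.858]
force: [-1.7, 0.2, 5.0]
grip_width: 0.0495
finger_force: 19.7
```

Run:
```python
from h import *
print(*delta([.505,-.172,.11])); print(*delta([.505,-.172,.011]))
```

```text
[ 3.502e-01  8.830e-02 -7.340e-02  7.000e-04 -2.000e-04 -0.000e+00] [ 0.3572 -0.2757  0.0732] [ 3.1402e+00 -3.0000e-04  8.5820e-01] 8.35
[ 3.501e-01  8.800e-02  1.246e-01  7.000e-04 -2.000e-04 -0.000e+00] [ 0.3572 -0.2757  0.0732] [ 3.1402e+00 -3.0000e-04  8.5820e-01] 8.35
```

Request:
{"api": "play_rows", "payload": {
  "deltas": [
    [0,0,-0.03,0,0,0,0.6],
    [0,0,-0.08,0,0,0,0.6],
    [0.07,0.02,-0.08,0,0,0,0.6],
    [0.16,0.04,-0.08,0,0,0,0.6],
    [0.25,0.06,-0.08,0,0,0,0.6],
    [0.32,0.08,-0.06,0,0,0,0.6],
    [0.35,0.088,0,0,0,0,0.6],
    [0.35,0.088,0.05,0,0,0,0.6],
    [0.35,0.088,0.06,0,0,0,0.6],
    [0.35,0.088,0.06,0,0,0,0.6]
  ]
}}

```text
clock: 9.35
position: [0.5041, -0.1721, 0.0426]
tool_rot: [-3.141, 0.001, 0.857]
force: [-0.4, -0.2, -1.0]
grip_width: 0.0497
finger_force: 21.5
```

Run:
```python
from h import *
c=get_calibration("wrist"); f=grab_frame("wrist"); cv2.imwrite("pics/w4.png",f[:,:,::-1])
print(proj("wrist",[.505,-.172,.008],c), [proj("wrist",[.505+.035*np.cos(a),-.172+.035*np.sin(a),.009],c).round(0) for a in np.radians([49,-41,139])]); print(*delta([.505,-.172,.011]))
```

```text
[314.64952687 231.7519802 ] [array([315., 175.]), array([373., 233.]), array([256., 232.])]
[ 0.0013  0.0002  0.0646  0.0003 -0.     -0.    ] [ 0.5045 -0.1724  0.0433] [ 3.141  -0.      0.8572] 9.4
```

View pics/w4.png

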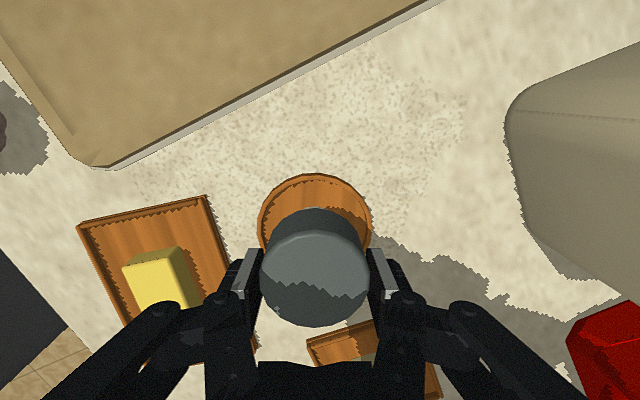

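The rim spans 257–373 with its top at 173, which matches the prediction. Lower and release.

Request:
{"api": "play_rows", "payload": {
  "deltas": [
    [0.001,0,0.02,0,0,0,0.6],
    [0.001,0,0.045,0,0,0,0.6],
    [0.001,0,0.058,0,0,0,0.6],
    [0.001,0,0.064,0,0,0,0.6],
    [0.001,0,0.066,0,0,0,0.6],
    [0.001,0,0.066,0,0,0,0.6]
  ]
}}

```text
clock: 10.0
position: [0.5047, -0.1713, 0.0097]
tool_rot: [-3.141, -0.001, 0.858]
force: [-5.0, 3.7, 20.9]
grip_width: 0.0492
finger_force: 25.5
```

Request:
{"api": "play_rows", "payload": {
  "deltas": [
    [0,0,0,0,0,0,0.5],
    [0,0,0,0,0,0,0.35],
    [0,0,0,0,0,0,0.2],
    [0,0,0,0,0,0,0.2],
    [0,0,-0.04,0,0,0,0.1],
    [0,0,-0.12,0,0,0,0],
    [0,0,-0.2,0,0,0,0],
    [-0.1,0,-0.28,0,0,0,0],
    [-0.2,0,-0.3,0,0,0,0],
    [-0.2,0,-0.3,0,0,0,0]
  ]
}}

```text
clock: 11.0
position: [0.437, -0.2506, 0.1612]
tool_rot: [3.139, -0.0, 0.854]
force: [0.4, 0.2, 0.4]
grip_width: 0.0856
finger_force: 0.0
```

Run:
```python
from h import *
c=get_calibration("wrist"); f=grab_frame("wrist"); cv2.imwrite("pics/w5.png",f[:,:,::-1])
print(proj("wrist",[.505,-.172,.033],c),proj("wrist",[.357,-.2745,.064],c))
d=.029*2**.5
print([proj("wrist",[.357+d*np.cos(a),-.2745+d*np.sin(a),.064],c).round(0) for a in np.radians(np.array([37.4+45+90*k for k in range(4)]))])
print(*delta([.357,-.2745,.13],np.radians(37.4)))
```

```text
[312.97030886  60.44398835] [261.30444878 278.50666832]
[array([232., 242.]), array([224., 301.]), array([289., 312.]), array([301., 255.])]
[-1.411e-01 -8.930e-02  6.170e-02  1.000e-03 -1.000e-04  9.560e-02] [ 0.437  -0.2507  0.1609] [3.1395 0.     0.853 ] 11.05
```

View pics/w5.png

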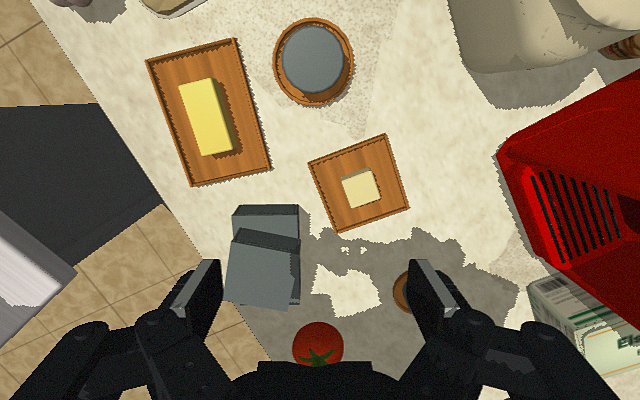

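The large round cover is in its rim. The square cover's top corners match the prediction within 2 px. Go for the square cover and re-measure the remaining dishes from this picture.

Request:
{"api": "play_rows", "payload": {
  "deltas": [
    [-0.05,-0.03,0,0,0,0.03,0],
    [-0.1,-0.07,0.02,0,0,0.07,0],
    [-0.141,-0.089,0.05,0,0,0.095,0],
    [-0.141,-0.089,0.1,0,0,0.096,0],
    [-0.141,-0.089,0.16,0,0,0.096,0],
    [-0.141,-0.089,0.21,0,0,0.096,0],
    [-0.141,-0.089,0.246,0,0,0.096,0],
    [-0.141,-0.089,0.246,0,0,0.096,0],
    [-0.141,-0.089,0.246,0,0,0.096,0.2]
  ]
}}

```text
clock: 11.95
position: [0.3596, -0.2713, 0.0364]
tool_rot: [-3.141, 0.0, 0.657]
force: [-0.3, 0.1, 0.8]
grip_width: 0.0734
finger_force: 0.0
```

Request:
{"api": "play_rows", "payload": {
  "deltas": [
    [0,0,0,0,0,0,0.28],
    [0,0,0,0,0,0,0.34],
    [0,0,0,0,0,0,0.4],
    [0,0,0,0,0,0,0.45],
    [0,0,0,0,0,0,0.5],
    [0,0,0,0,0,0,0.5],
    [0,0,0,0,0,0,0.5]
  ],
  "newtons": 25
}}

```text
clock: 12.65
position: [0.3602, -0.2714, 0.0372]
tool_rot: [3.14, -0.001, 0.657]
force: [-0.5, -0.3, 6.2]
grip_width: 0.0574
finger_force: 25.5
```

Run:
```python
from h import *
# tool pose of picture w5: rebuild the wrist camera from hand-eye offset
s=observe(); c=get_calibration("wrist"); T=R.from_euler('xyz',s['tool_rot']); C=R.from_euler('xyz',c['rotation'])
off=T.inv().apply(c['xyz']-s['position']); q=T.inv()*C
T5=R.from_euler('xyz',[3.1395,0,.853]); c5=dict(c); c5['xyz']=np.array([.437,-.2507,.1609])+T5.apply(off); c5['rotation']=(T5*q).as_euler('xyz')
for n,q in(("ob",[(146,60),(236,38),(271,170),(191,187)]),("sq",[(308,162),(386,134),(409,207),(337,232)])):
    P=np.array([unproj("w",*x,.009,c5)[:2] for x in q]); d=np.roll(P,-1,0)-P
    print(n,P.mean(0).round(4),np.linalg.norm(d,axis=1).round(4),np.degrees(np.arctan2(d[:,1],d[:,0])).round(1))
print(*delta([.467,-.284,.09],np.radians(70.4)))
```

```text
ob [ 0.4077 -0.1468] [0.079  0.1143 0.0786 0.1141] [ -28.8 -118.8  151.    61.4]
sq [ 0.4681 -0.2823] [0.0752 0.0752 0.0743 0.0764] [ -21.1 -109.8  159.7   70.8]
[ 1.539e-01  1.505e-01 -1.052e-01  7.000e-04 -1.000e-04 -2.729e-01] [ 0.3602 -0.2714  0.0372] [ 3.1403e+00 -7.0000e-04  6.5710e-01] 12.65
```

Run:
```python
from h import *
print(*delta([.469,-.279,.09],np.radians(70.2)));
```

```text
[ 1.631e-01  1.451e-01 -1.052e-01  7.000e-04 -1.000e-04 -2.713e-01] [ 0.3602 -0.2714  0.0372] [ 3.1403e+00 -7.0000e-04  6.5710e-01] 12.65
```

Request:
{"api": "play_rows", "payload": {
  "deltas": [
    [0,0,-0.03,0,0,0,0.5],
    [0,0,-0.08,0,0,0,0.5],
    [0.02,0.02,-0.1,0,0,-0.05,0.5],
    [0.06,0.05,-0.1,0,0,-0.11,0.5],
    [0.1,0.09,-0.1,0,0,-0.17,0.5],
    [0.14,0.125,-0.1,0,0,-0.23,0.5],
    [0.163,0.145,-0.06,0,0,-0.27,0.5],
    [0.163,0.145,-0.02,0,0,-0.27,0.5],
    [0.163,0.145,-0.01,0,0,-0.27,0.5],
    [0.163,0.145,-0.01,0,0,-0.27,0.5]
  ]
}}

```text
clock: 13.65
position: [0.468, -0.2789, 0.0414]
tool_rot: [-3.141, 0.0, 1.222]
force: [-0.0, 0.1, -1.0]
grip_width: 0.0577
finger_force: 29.0
```

Run:
```python
from h import *
c=get_calibration("wrist"); f=grab_frame("wrist"); cv2.imwrite("pics/w6.png",f[:,:,::-1])
sq=lambda x,y,z,h,y0:[proj("wrist",[x+h*2**.5*np.cos(a),y+h*2**.5*np.sin(a),z],c).round(0) for a in np.radians(y0+45+90*np.arange(4))]
s=observe()['position']; print("dish",sq(.4675,-.283,.009,.039,70)); print("cover if centred on tool",sq(s[0]-.0015,s[1]-.0041,s[2]+.0268,.029,70))
print(*delta([.469,-.279,.008],np.radians(70.2)))
```

```text
dish [array([246., 177.]), array([254., 296.]), array([377., 296.]), array([385., 177.])]
cover if centred on tool [array([241., 241.]), array([250., 358.]), array([379., 358.]), array([389., 241.])]
[ 0.0008  0.0012  0.068   0.      0.0002 -0.0017] [ 0.4683 -0.2791  0.042 ] [3.1415e+00 3.0000e-04 1.2217e+00] 13.7
```

View pics/w6.png

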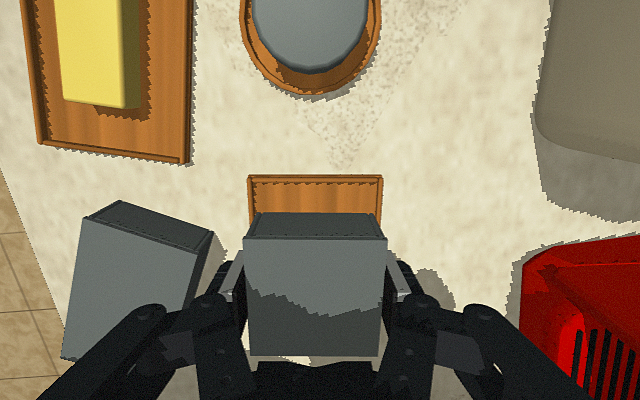

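The cover and dish match the predicted pixels. The oblong cover's corner lies about 61 mm out along the closing line, so I lower and open only a little.

Request:
{"api": "play_rows", "payload": {
  "deltas": [
    [0.001,0.001,0.02,0,0,0,0.5],
    [0.001,0.001,0.045,0,0,0,0.5],
    [0.001,0.001,0.058,0,0,0,0.5],
    [0.001,0.001,0.065,0,0,0,0.5],
    [0.001,0.001,0.068,0,0,0,0.5],
    [0.001,0.001,0.068,0,0,0,0.5]
  ]
}}

```text
clock: 14.3
position: [0.4686, -0.2786, 0.0078]
tool_rot: [-3.141, -0.001, 1.222]
force: [-5.8, 4.1, 16.9]
grip_width: 0.0576
finger_force: 31.5
```

Request:
{"api": "play_rows", "payload": {
  "deltas": [
    [0,0,0,0,0,0,0.3],
    [0,0,0,0,0,0,0.22],
    [0,0,0,0,0,0,0.22],
    [0,0,0,0,0,0,0.22],
    [0,0,-0.03,0,0,0,0.22],
    [0,0,-0.1,0,0,0,0.1],
    [0,0,-0.18,0,0,0,0],
    [0,0,-0.26,0,0,0,0],
    [0,0,-0.3,0,0,0,0],
    [0,0,-0.3,0,0,0,0]
  ]
}}

```text
clock: 15.3
position: [0.4703, -0.2793, 0.161]
tool_rot: [3.137, -0.0, 1.222]
force: [-0.0, -0.3, -0.1]
grip_width: 0.085
finger_force: 0.0
```

Run:
```python
from h import *
c=get_calibration("wrist"); f=grab_frame("wrist"); cv2.imwrite("pics/w7.png",f[:,:,::-1])
rc=lambda x,y,z,a,b,y0:[proj("wrist",np.array([x,y,z])+R.from_euler('z',y0,degrees=True).apply([i*a,j*b,0]),c).round(0) for i,j in((1,1),(-1,1),(-1,-1),(1,-1))]
print("sqcover",rc(.4675,-.283,.035,.029,.029,-20)); print("oblong",rc(.357,-.275,.032,.03,.048,-40.6))
print(*delta([.357,-.275,.12],np.radians(49.4)))
```

```text
sqcover [array([346., 162.]), array([277., 162.]), array([280., 225.]), array([344., 225.])]
oblong [array([242., 189.]), array([174., 165.]), array([151., 259.]), array([213., 278.])]
[-0.0699 -0.2147  0.0778  0.0013 -0.0004  0.1721] [ 0.4697 -0.2788  0.1592] [ 3.1387e+00 -2.0000e-04  1.2227e+00] 15.35
```

View pics/w7.png

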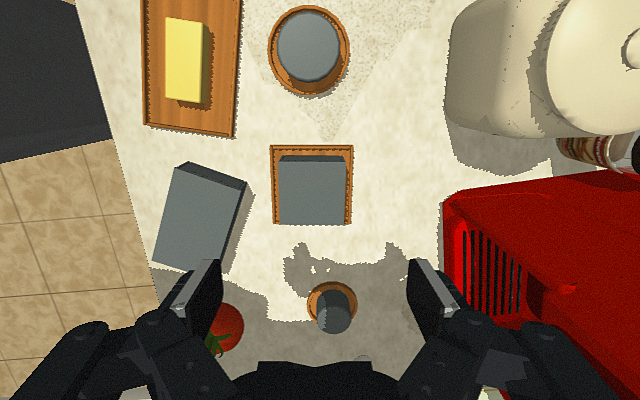

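All three covers are seated, the square one within rim edges (271–352, 146–225). Next is the oblong cover, which has not moved.

Request:
{"api": "play_rows", "payload": {
  "deltas": [
    [-0.02,-0.06,0,0,0,0.04,0],
    [-0.04,-0.12,0,0,0,0.09,0],
    [-0.06,-0.18,0.02,0,0,0.14,0],
    [-0.07,-0.215,0.06,0,0,0.172,0],
    [-0.07,-0.215,0.12,0,0,0.172,0],
    [-0.07,-0.215,0.15,0,0,0.172,0],
    [-0.07,-0.215,0.15,0,0,0.172,0],
    [-0.07,-0.215,0.15,0,0,0.172,0]
  ]
}}

```text
clock: 16.15
position: [0.3557, -0.2749, 0.0824]
tool_rot: [-3.141, 0.0, 0.862]
force: [-0.5, 0.1, -0.8]
grip_width: 0.0852
finger_force: 0.0
```

Run:
```python
from h import *
print(*delta([.357,-.2755,.0065],np.radians(49.4)))
```

```text
[ 0.0008  0.0028  0.1517 -0.0005  0.0002 -0.0002] [ 0.3557 -0.2749  0.0824] [-3.1406e+00  4.0000e-04  8.6170e-01] 16.15
```

Request:
{"api": "play_rows", "payload": {
  "deltas": [
    [0.001,0.002,0.05,0,0,0,0],
    [0.001,0.002,0.1,0,0,0,0],
    [0.001,0.002,0.14,0,0,0,0],
    [0.001,0.002,0.15,0,0,0,0],
    [0.001,0.002,0.15,0,0,0,0.15],
    [0.001,0.002,0.15,0,0,0,0.25],
    [0.001,0.002,0.15,0,0,0,0.32],
    [0.001,0.002,0.15,0,0,0,0.4],
    [0.001,0.002,0.15,0,0,0,0.5],
    [0.001,0.002,0.15,0,0,0,0.5]
  ],
  "newtons": 30
}}

```text
clock: 17.15
position: [0.3577, -0.2754, 0.0085]
tool_rot: [3.14, -0.0, 0.862]
force: [-1.8, 1.1, 9.5]
grip_width: 0.0591
finger_force: 30.5
```

Request:
{"api": "play_rows", "payload": {
  "deltas": [
    [0,0,0,0,0,0,0.5],
    [0,0,0,0,0,0,0.5]
  ]
}}

```text
clock: 17.35
position: [0.3577, -0.2754, 0.0085]
tool_rot: [3.14, -0.0, 0.862]
force: [-2.1, 1.4, 8.5]
grip_width: 0.0593
finger_force: 30.5
```

Run:
```python
from h import *
print(*delta([.408,-.147,.06],np.radians(61.4)))
```

```text
[ 2.605e-01 -9.060e-02 -1.030e-01  8.000e-04 -1.000e-04 -1.000e-01] [ 0.3577 -0.2754  0.0085] [ 3.140e+00 -3.000e-04  8.622e-01] 17.35
```

Request:
{"api": "play_rows", "payload": {
  "deltas": [
    [0,0,-0.03,0,0,0,0.5],
    [0,0,-0.08,0,0,0,0.5],
    [0.02,-0.01,-0.11,0,0,0,0.5],
    [0.08,-0.03,-0.11,0,0,-0.03,0.5],
    [0.15,-0.05,-0.11,0,0,-0.06,0.5],
    [0.21,-0.07,-0.11,0,0,-0.09,0.5],
    [0.25,-0.086,-0.11,0,0,-0.1,0.5],
    [0.261,-0.09,-0.09,0,0,-0.1,0.5],
    [0.261,-0.09,-0.09,0,0,-0.1,0.5],
    [0.261,-0.09,-0.09,0,0,-0.1,0.5]
  ]
}}

```text
clock: 18.35
position: [0.4076, -0.1476, 0.0525]
tool_rot: [-3.142, 0.0, 1.07]
force: [0.1, 0.1, -3.2]
grip_width: 0.0595
finger_force: 35.6
```

Run:
```python
from h import *
c=get_calibration("wrist"); f=grab_frame("wrist"); cv2.imwrite("pics/w8.png",f[:,:,::-1])
rc=lambda x,y,z,a,b,y0:[proj("wrist",np.array([x,y,z])+R.from_euler('z',y0,degrees=True).apply([i*a,j*b,0]),c).round(0) for i,j in((1,1),(-1,1),(-1,-1),(1,-1))]
s=observe(); p=s['position']; y=np.degrees(s['tool_rot'][2])-90
print("dish",rc(.408,-.147,.009,.04,.058,-28.6)); print("cover",rc(p[0],p[1],p[2]+.0235,.03,.048,y))
print(*delta([.408,-.147,.0115],np.radians(61.4)))
```

```text
dish [array([384., 132.]), array([244., 132.]), array([255., 304.]), array([373., 304.])]
cover [array([393., 181.]), array([235., 181.]), array([251., 376.]), array([377., 377.])]
[ 0.0018 -0.0001  0.0821  0.0001  0.0002 -0.0008] [ 0.4076 -0.1478  0.0526] [3.1414e+00 4.0000e-04 1.0699e+00] 18.4
```

View pics/w8.png

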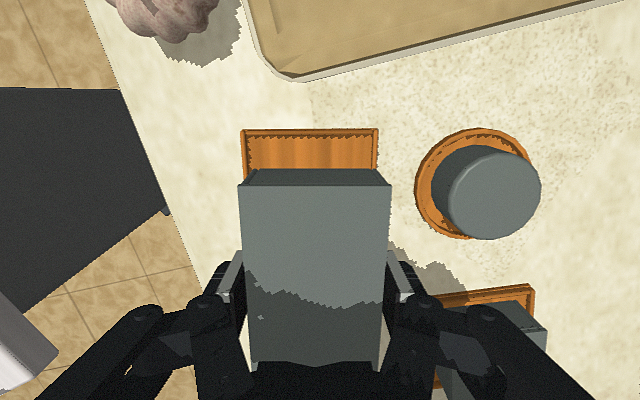

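The dish edges (242–379, top 129) are within about 3 px of the prediction, and the cover sits about 2 mm back in the grip. Shift slightly, lower and release.

Request:
{"api": "play_rows", "payload": {
  "deltas": [
    [0.008,-0.002,0.02,0,0,0,0.5],
    [0.008,-0.002,0.045,0,0,0,0.5],
    [0.008,-0.002,0.065,0,0,0,0.5],
    [0.008,-0.002,0.078,0,0,0,0.5],
    [0.008,-0.002,0.083,0,0,0,0.5],
    [0.008,-0.002,0.083,0,0,0,0.5]
  ]
}}

```text
clock: 19.0
position: [0.4086, -0.143, 0.0107]
tool_rot: [-3.141, -0.0, 1.071]
force: [-1.8, 0.5, 1.2]
grip_width: 0.0595
finger_force: 37.0
```

Request:
{"api": "play_rows", "payload": {
  "deltas": [
    [0,0,0,0,0,0,0.3],
    [0,0,0,0,0,0,0.2],
    [0,0,0,0,0,0,0.15],
    [0,0,0,0,0,0,0.15],
    [0,0,-0.03,0,0,0,0.15],
    [0,0,-0.1,0,0,0,0.1],
    [0,0,-0.18,0,0,0,0],
    [0,0,-0.26,0,0,0,0],
    [0,0,-0.34,0,0,0,0],
    [0,0,-0.34,0,0,0,0]
  ]
}}

```text
clock: 20.0
position: [0.4108, -0.1432, 0.1845]
tool_rot: [3.136, -0.003, 1.072]
force: [0.9, 1.0, 0.3]
grip_width: 0.0854
finger_force: 0.0
```

Run:
```python
from h import *
f=grab_frame("side")[:,:,::-1]; w=grab_frame("wrist")[:,:,::-1]
a=cv2.resize(f[150:300,240:400],(640,600),interpolation=2)
cv2.imwrite("pics/fin.png",np.vstack([cv2.resize(f[160:280,230:400],(425,300),interpolation=2),cv2.resize(w[:300],(425,300))[:, :]])[:600])
```

```text
(no output)
```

View pics/fin.png

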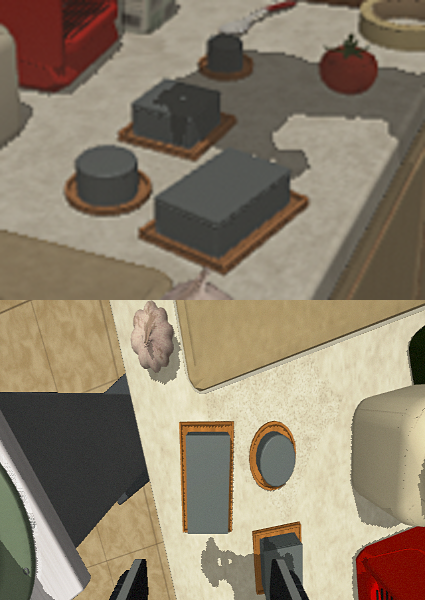

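All four covers appear inside their rims. One numeric check on the oblong cover, then hand in.

Run:
```python
from h import *
c=get_calibration("wrist")
r=lambda z,a,b,dz=0:[(proj("wrist",np.array([.408,-.147,z])+R.from_euler('z',-28.6,degrees=True).apply([i*a,j*b,0]),c)*[425/640,1]+[0,300]).round(0) for i,j in((1,1),(-1,1),(-1,-1),(1,-1))]
for z in(.035,.041): print(z,r(z,.03,.048))
print("dish",r(.009,.04,.058))
```

```text
0.035 [array([231., 437.]), array([187., 437.]), array([189., 535.]), array([229., 535.])]
0.041 [array([232., 438.]), array([186., 437.]), array([188., 538.]), array([230., 538.])]
dish [array([237., 423.]), array([181., 423.]), array([184., 534.]), array([234., 534.])]
```

```bash
python3 -c "
from workcell import *
print(job_done())"
```

```text
the job is handed in; nothing more can be done
None
```

All four covers sit inside the rims of their own dishes by the last pictures, the garlic and tomato were left untouched, and the job is handed in at about 20 s on the robot's clock; it returned no verdict.

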